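Snap the punch box shut and hold it up by its handle

TASK

Press the lid of the punch box down until its catch snaps and it is fully shut, then lift the box by its yellow handle about 10 cm or more clear of the bench and hold it there, level and steady, for a couple of seconds. Do not put it down again: finish while still holding it in the air. Leave everything else on the bench where it is.

Things in the scene. Friction and masses are not known exactly. Their poses are not given: they have to be found in the camera images.
- punch_box: blue tool box with punches in foam, loose on the bench, 130 x 240 x 85 mm (x, y, z) without lid; with lid and handle about 0.7 kg, centre of mass under the middle of the handle. Origin: centre of its underside; z up; +x points from its front (catch side) to its hinge side; y along the box. Fixed behind it, beyond x = 0.80: a die set, a blue bin, a green bin, a carton, all under 0.19 m high
- box_lid (a joint): angle of the grey lid (rad): 0 = fully shut, positive = open, the front edge raised. A stiff hinge keeps the lid where it is left. Lowering it by hand takes about 1 to 3 N at the front edge; at about 0.10 rad the yellow spring catch meets its rib, and about 15 N straight down on the lid near its front edge, more nearer the hinge, snaps it over; then the lid lies at 0 and stays latched, and holds the box's weight when it is lifted by the handle
- lid_hinge (a point): middle of the lid's hinge axis, at the top of the box's rear wall, 65 mm from the box's middle in +x and 85 mm above its underside; it does not move against the box
- lid_press (a point): point on the lid's flat top face, half-way along y, 20 mm behind its front edge: in the frame of the lid 110 mm in front of the hinge axis and 20 mm above it. The lid is 130 mm from hinge to front edge, 240 mm along y, its top face 20 mm above the hinge axis when shut. Moves with the lid
- handle_grip (a point): centre of the yellow grip bar of the handle that is fixed upright on the middle of the lid: bar 18 mm thick (box x), 14 mm high, 110 mm long (box y); its centre is 36 mm above the lid's top face, 65 mm from the hinge axis, so 141 mm above the underside with the lid shut; 29 mm of free space under the bar, one post at each end. Moves and tilts with the lid
- box_handle: the handle as a part (for the contact rule); origin on the lid's top face under the middle of the grip bar
- hammer: hammer, 260 mm, lying beside the box; origin at its middle, on the bench
- press_punch: steel punch standing upright, 34 mm across, 70 mm high; origin centre of its foot
- die_ring: dark steel ring, 52 mm across, 22 mm high, lying flat; origin centre of its underside
- bracket: bent aluminium bracket, 50 x 36 x 35 mm, lying in front of the box; origin centre of its underside
- wrench: spanner, 180 mm, lying flat; origin at its middle
- oiler: red oil bottle with a spout, 60 mm across, 165 mm high; origin centre of its foot
- mug: white mug, 80 mm across, 92 mm high; origin centre of its foot

How it is judged:
By the outcome, as a careful person would: the job done as asked, in the order asked, and still so for the second after the job is handed in, while the arm keeps its last pose, push and grip.
It also fails if it takes over 48 s, if anything falls off the work surface, if the arm or the gripper's body presses on something with over 40 N, if the wrist force passes 120 N, or if a joint passes its speed limit or range.

ROBOT

A 6-joint arm with a two-finger parallel gripper is mounted at the origin on the work surface. World frame = base frame: x ahead of the robot, y to its left, z up, the work surface at z = 0. Lengths are in mm, angles in rad, forces in N, time in s.
With the tool pointing down it reaches from about 350 to 775 mm from the base axis. Payload 7.3 kg.
Tool frame: the origin (TCP) lies on the centre line of the jaws, within the pads' length; the fingertips stand bot.tip_reach ahead of it and the grasp point (between the pads) lies 6 mm ahead of it (bot.tip_reach is the distance from the TCP to the fingertips, in mm); z points along the fingers, y is the direction in which the jaws open and shut (so a half turn about z gives the same grasp; the last joint's range is limited). The gripper opens to 92 mm and grips with 3 to 60 N. Pads are 19 mm wide; open, the fingers measure 130 mm over their backs; the gripper's body (75 mm by 190 mm) begins 47 mm behind the grasp point.
Start: joints at [-1.46, 0.342, 1.524, -0, 1.275, -0.146], TCP at [133.365, -507.796, 251.741] pointing down, gripper open.
Joint ranges: [-2.53, 2.53], [-0.77, 2.02], [0.04, 2.7], [-1, 4.14], [0.28, 2.66], [-3.11, 3.11]. Speed limits (rad/s): [2.57, 2.57, 3.14, 3.14, 3.14, 3.14].

INTERFACE

Orientations are given as [roll, pitch, yaw] about the fixed x, y, z axes, in that order (R = Rz(yaw) Ry(pitch) Rx(roll)).
In Python, from plant import bot gives the robot as it stands.
- The arm moves only by the tool step_arm, never from a script. Its argument "deltas" is a list of rows, each a list of 6 numbers: the shift along the tool's x, y, z in mm, then the turn, a rotation vector about the tool's x, y, z in rad. A call has 1 to 5 rows; each row is the pose to reach, as a shift and turn from the pose commanded when the call began, along the tool's axes at that moment; what a row does not reach only later rows make up. A row lasts 1/12 s, in which the tool goes at most 41.7 mm and 7.16 degrees, less where a joint would pass 70% of its speed; a pose out of reach is approached as far as the arm can. A call with a gripper value outside its range is refused whole. "fingers" is the finger opening in mm, from 0 to 91.8, set as the call begins (left out, the last holds). The fingers move at their own pace and stop on an object; the grip force is fixed at half the most. Time passes only in rows, so rows that repeat a pose let the fingers close. It gives the time, the measured TCP pose, the force and the opening at its end, in the units of the state.
- bot.get_obs(): the state, without advancing time (a new reading comes with each control period).
- bot.capture(name): name is "scene" or "side" or "wrist"; returns a dict with "color" (400x640x3 uint8, red, green, blue), "fx", "fy", "cx", "cy" (pixels), "R" (3x3) and "t" (3): a world point X has camera coordinates R X + t. Camera axes: x right, y down, z forward; pixel columns grow to the right and rows downward; lengths in mm; the calibration is good to about 2 mm. A picture is of the moment at which its call begins. There is no depth.
- bot.close_job(): hands the job in, once; it reports no verdict.
Trained networks look in a picture, given as the dict that the camera call returned (one of the last four; its "shot" number tells which), for a name from the list of things; names that differ only in an ending like _2 or _b are one class to them, and where a whole thing is asked for, a point or a joint stands for the part that bears it (a point fixed in the world has none). Each returns a list of dicts, best first, with "p" (0 to 1); they miss things now and then, are a little off and sometimes report something else, mostly with a low value. They report only what shows in the picture. A call takes as long as a camera call.
- bot.boxes_of(query, picture): "rect" ([centre column, centre row, width, height] in pixels, round what is visible of it).
The state is a dict: "time": time; "joint_positions": joint angles; "dq": joint speeds; "tau": joint torques, N m; "tool_pos": TCP position; "tcp_rot": TCP orientation; "contact_force": force on the tool from outside, world axes, zero at the start; "moment": the same for the moment, N m; "grip_width": finger opening in mm.
Only numpy, scipy, OpenCV 4.12 (cv2) and the standard library are available. Lean on these libraries where they do the work, as an engineer would, in place of code of your own. Each camera call takes 0.05 s, during which the arm holds its last target. There are 200 camera calls.

## Working session

There is one attempt and no reset: what is moved stays moved. The work goes in short steps, Python scripts to look and compute and a tool call to move; the robot and the scene stay as the last step left them, time stands still between calls to the robot, and variables do not carry over. Pictures are saved under pics/ and viewed, about 8 in all and at most 12, crops included, and the job is handed in when it is done.

Besides the shell and the picture viewer there is one more tool, called after "Request:" in YAML: its name, and indented under it one key for each argument. step_arm: Moves the arm, as the interface text tells. Its arguments: {"type":"object","properties":{"deltas":{"type":"array"},"fingers":{"type":"number"}},"required":["deltas"]}

```bash
mkdir -p pics; ls; python3 - <<'E'
from plant import bot
import cv2
o=bot.get_obs(); print(o, bot.tip_reach)
ims=[]
for n in ["scene","side"]:
    p=bot.capture(n); cv2.imwrite(f"pics/{n}0.png",p["color"][:,:,::-1]); print(n,p["fx"],p["cx"],p["cy"],p["R"],p["t"])
    for q in ["punch_box","box_lid","box_handle","handle_grip","lid_press","hammer","oiler","mug","press_punch","bracket"]:
        r=bot.boxes_of(q,p); print(q,[(round(x["p"],2),[round(v) for v in x["rect"]]) for x in r[:2]])
print(bot.get_obs()["time"])
E
```

```text
pics
{'time': 0.0, 'joint_positions': array([-1.46002873e+00,  3.42760613e-01,  1.52502426e+00,  1.20797058e-05,
        1.27535492e+00, -1.46004314e-01]), 'dq': array([ 0.00056142,  0.00021781, -0.00046654,  0.00107406,  0.00024989,
        0.00085283]), 'tau': array([-1.39109776e-03, -4.31244743e+01, -2.44221014e+01,  7.17408629e-02,
        5.59722050e-02, -1.22295064e-04]), 'tool_pos': array([ 133.31141697, -507.42187743,  251.0227225 ]), 'tcp_rot': array([-3.14006365e+00, -2.36515652e-04,  2.56768204e-01]), 'contact_force': array([0.85919545, 0.2204365 , 0.01912987]), 'moment': array([-0.01372849,  0.02836568, -0.00672053]), 'grip_width': 91.86113923499106} 25.0
scene 475.2810069369713 325.493725374634 192.29239760130784 [[ 0.80959888  0.58674639 -0.01668314]
 [ 0.44747902 -0.63533158 -0.62937772]
 [-0.37988444  0.50207814 -0.77692043]] [-479.63529161 -180.05060254 2002.04376398]
punch_box [(0.79, [339, 186, 72, 75])]
box_lid [(0.96, [340, 178, 69, 67])]
box_handle [(0.66, [342, 177, 29, 24])]
handle_grip [(0.63, [343, 178, 31, 24]), (0.34, [294, 216, 16, 14])]
lid_press [(0.73,
[... 190 characters left out ...]
ch [(0.41, [308, 228, 11, 16])]
bracket [(0.43, [395, 123, 30, 29])]
side 495.8683003335087 324.94918038075133 194.04258455565565 [[-0.95542446 -0.29462285 -0.01901247]
 [-0.19251082  0.67052344 -0.71647603]
 [ 0.22383852 -0.68087862 -0.69735259]] [ 553.85063842  175.650802   1404.60622922]
punch_box [(0.61, [312, 224, 87, 101])]
box_lid [(0.98, [309, 204, 74, 69])]
box_handle [(0.84, [303, 198, 36, 40])]
handle_grip [(0.96, [304, 198, 31, 42]), (0.29, [365, 240, 31, 41])]
lid_press [(0.58, [308, 207, 76, 64])]
hammer [(0.37, [374, 106, 19, 42])]
oiler [(0.9, [376, 106, 19, 42])]
mug [(0.62, [260, 372, 54, 48])]
press_punch [(0.4, [307, 203, 79, 71])]
bracket [(0.79, [346, 277, 18, 11])]
1.1
```

```bash
python3 - <<'E'
import cv2
for n,(x,y) in {"scene":(240,100),"side":(210,130)}.items():
    im=cv2.imread(f"pics/{n}0.png")[y:y+150,x:x+200]
    cv2.imwrite(f"pics/{n}0c.png",cv2.resize(im,None,fx=4,fy=4,interpolation=cv2.INTER_CUBIC))
E
```

```text
(no output)
```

View pics/scene0c.png

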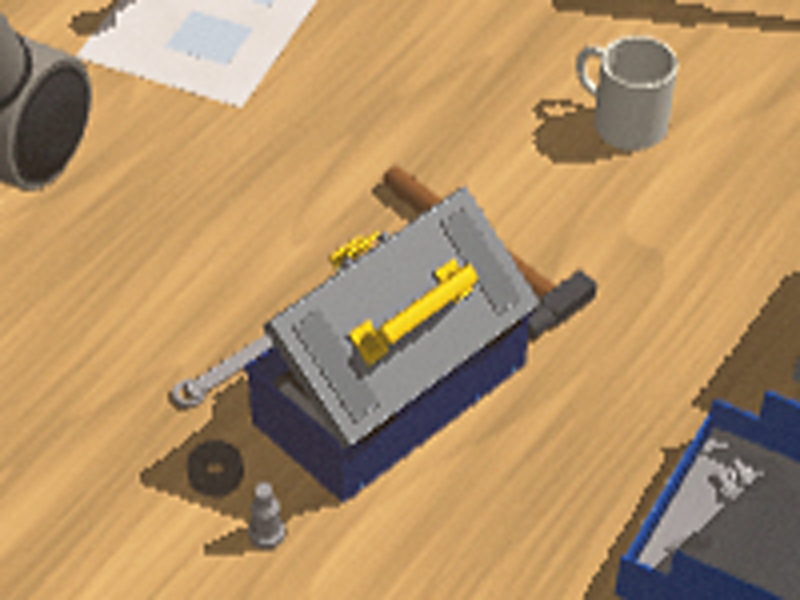

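View pics/side0c.png

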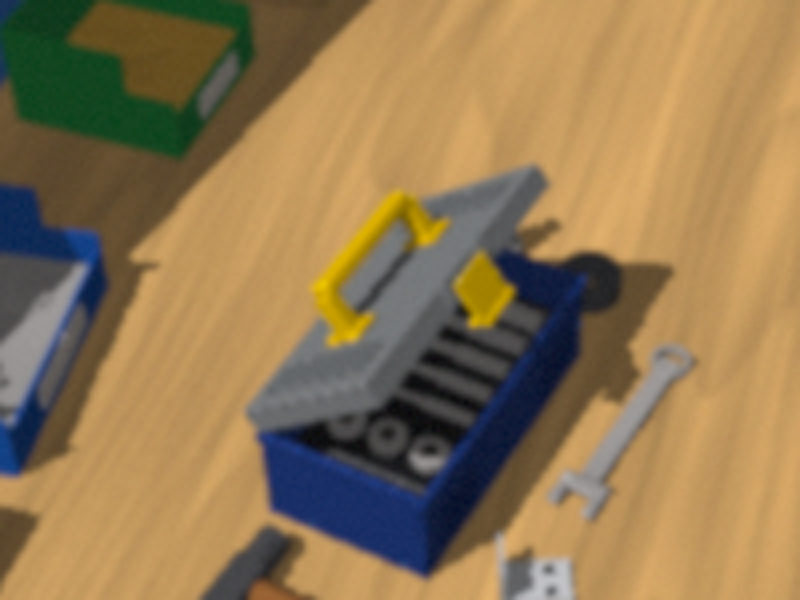

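```bash
cat > h.py <<'E'
import numpy as np
def lid(d,y,h,a): return np.array([65-d*np.cos(a)+h*np.sin(a), y, 85+d*np.sin(a)+h*np.cos(a)])
def world(p,b):
    x,y,w=b[:3]; c,s=np.cos(w),np.sin(w); return np.array([x+c*p[0]-s*p[1], y+s*p[0]+c*p[1], p[2]])
def proj(P,c):
    q=c["R"]@P+c["t"]; return np.array([c["fx"]*q[0]/q[2]+c["cx"], c["fy"]*q[1]/q[2]+c["cy"]])
E
python3 - <<'E'
from plant import bot
from h import *
from scipy.optimize import least_squares
S=bot.capture("scene"); D=bot.capture("side")
L=lambda d,y,h:(lambda a:lid(d,y,h,a)); B=lambda x,y,z:(lambda a:np.array([x,y,z]))
obs=[(S,240,100,[(L(130,-120,20),270,325),(L(130,120,20),465,190),(L(0,120,20),538,305),(L(0,-120,20),350,440),(B(65,-120,0),345,500),(B(-65,-120,85),250,368),(B(-65,-120,0),252,420),(B(65,120,0),525,368),(L(65,-55,63),367,335),(L(65,55,63),465,265)]),
(D,210,130,[(B(-65,120,0),428,575),(B(-65,120,85),428,495),(B(-65,-120,85),583,285),(B(-65,-120,0),578,350),(B(65,120,0),272,508),(B(65,120,85),262,432),(L(130,-120,20),535,166),(L(130,120,20),376,378),(L(0,120,20),250,412),(L(65,55,63),322,285),(L(65,-55,63),400,192)])]
def f(b): return np.concatenate([proj(world(g(b[3]),b),c)-[u0+u/4,v0+v/4] for c,u0,v0,l in obs for g,u,v in l])
r=least_squares(f,[550,-100,0,.4],loss="soft_l1"); b=r.x
print(b, np.sqrt(np.diag(np.linalg.inv(r.jac.T@r.jac)))); print(f(b).reshape(-1,2).round(1))
for n,p in [("press",lid(110,0,20,b[3])),("press0",lid(110,0,20,0)),("grip0",lid(65,0,56,0)),("grip",lid(65,0,56,b[3]))]: print(n,world(p,b).round(1))
E
```

```text
[576.28541926  90.78313967 -81.86039473 478.12872752] [1.31295803 1.17958789 0.00863387 0.02040485]
[[-2.2 -0.9]
 [-3.  -1.9]
 [-1.1 -2. ]
 [-0.6  0.6]
 [-1.1  0.4]
 [-2.3 -0.8]
 [-1.5  0.3]
 [-1.6 -2.1]
 [ 2.5 -1. ]
 [ 0.  -0. ]
 [ 0.4 -0. ]
 [-0.6  0.6]
 [-1.1 -3.9]
 [-0.5 -0.5]
 [-0.7  0.2]
 [-0.9 -0.3]
 [ 0.6 -0.5]
 [-0.7  2.6]
 [-2.  -0.7]
 [-0.6  0.5]
 [-0.5 -1. ]]
press [562.5  93.3 164.1]
press0 [532.   98.8 105. ]
grip0 [576.3  90.8 141. ]
grip [619.1  83.  168.1]
```

Request:
step_arm:
  deltas:
    - [29,-24,-8,0,0,-0.12]
    - [58,-48,-16,0,0,-0.24]
    - [87,-72,-24,0,0,-0.36]
    - [116,-96,-32,0,0,-0.48]
    - [145,-120,-40,0,0,-0.6]

```text
time: 1.62
tool_pos: [243.7, -353.4, 292.1]
tcp_rot: [3.141, 0.0, 0.862]
contact_force: [2.2, -0.2, -0.7]
grip_width: 91.4
```

```bash
cat >> h.py <<'E'
from scipy.spatial.transform import Rotation as Ro
def delta(o,pos,yaw):
    T=Ro.from_euler("xyz",o["tcp_rot"]); G=Ro.from_euler("xyz",[np.pi,0,yaw])
    return np.r_[T.inv().apply(np.array(pos)-o["tool_pos"]).round(1),(T.inv()*G).as_rotvec().round(3)]
E
python3 - <<'E'
from plant import bot
from h import *
o=bot.get_obs(); print(o["time"],o["tool_pos"],o["tcp_rot"],o["grip_width"]); print(delta(o,[566,93,300],1.39))
E
```

```text
1.6167 [ 243.7173966 -353.3547156  292.1065664] [3.14130212e+00 2.77340047e-05 8.62090609e-01] 91.43346892750301
[ 5.486e+02 -4.580e+01 -7.900e+00  0.000e+00  0.000e+00 -5.280e-01]
```

Request:
step_arm:
  deltas:
    - [41,-3,-2,0,0,-0.1]
    - [82,-6,-4,0,0,-0.2]
    - [123,-10,-6,0,0,-0.3]
    - [164,-13,-8,0,0,-0.4]
    - [205,-17,-8,0,0,-0.528]
  fingers: 0

```text
time: 2.03
tool_pos: [365.4, -187.2, 300.4]
tcp_rot: [3.14, 0.001, 1.386]
contact_force: [1.5, -0.6, -0.3]
grip_width: 63.1
```

```bash
python3 - <<'E'
from plant import bot
from h import *
o=bot.get_obs(); print(o["time"],o["tool_pos"],o["tcp_rot"],o["grip_width"]); print(delta(o,[566,93,300],1.39))
E
```

```text
2.0333 [ 365.44836637 -187.18983341  300.41498163] [3.14000584e+00 9.05718207e-04 1.38627153e+00] 63.07042755633019
[ 3.122e+02  1.457e+02  4.000e-01  2.000e-03  1.000e-03 -4.000e-03]
```

Request:
step_arm:
  deltas:
    - [37,17,0,0,0,0]
    - [74,34,0,0,0,0]
    - [111,51,0,0,0,0]
    - [148,69,0,0,0,0]
    - [185,87,0,0,0,0]

```text
time: 2.45
tool_pos: [485.6, -21.4, 299.9]
tcp_rot: [3.141, 0.0, 1.382]
contact_force: [0.4, -0.6, -0.3]
grip_width: 29.6
```

Request:
step_arm:
  deltas:
    - [37,17,0,0,0,0]
    - [74,34,0,0,0,0]
    - [111,51,0,0,0,0]
    - [127,59,0,0,0,0]
    - [127,59,0,0,0,0]

```text
time: 2.87
tool_pos: [568.0, 93.6, 298.7]
tcp_rot: [-3.141, -0.001, 1.386]
contact_force: [-0.8, -0.1, 0.6]
grip_width: 1.1
```

```bash
python3 - <<'E'
from plant import bot
from h import *
import cv2
o=bot.get_obs(); print(o["time"],o["tool_pos"],o["tcp_rot"],o["grip_width"]); print(delta(o,[566,93,300],1.39))
p=bot.capture("wrist"); im=p["color"][:,:,::-1].copy(); cv2.imwrite("pics/w1.png",im)
import pickle; pickle.dump(p,open("w1.pkl","wb"))
print(p["fx"],p["R"].round(3),p["t"])
for q in ["punch_box","box_lid","box_handle"]: print(q,bot.boxes_of(q,p)[:2])
E
```

```text
2.8667 [567.98441952  93.60807212 298.70786086] [-3.14118757e+00 -8.61933012e-04  1.38586445e+00] 1.0803579638234269
[-1.0e+00 -1.8e+00 -1.3e+00 -0.0e+00 -1.0e-03 -4.0e-03]
332.0836411959612 [[ 0.983 -0.185 -0.   ]
 [-0.178 -0.951  0.253]
 [-0.047 -0.249 -0.967]] [-542.09367816  146.2809307   484.46850572]
punch_box [{'rect': [333.7, 167.0, 156.2, 283.3], 'p': 0.64}]
box_lid [{'rect': [332.1, 167.5, 161.6, 288.8], 'p': 0.95}]
box_handle [{'rect': [375.1, 164.8, 63.5, 112.3], 'p': 0.6}]
```

View pics/w1.png

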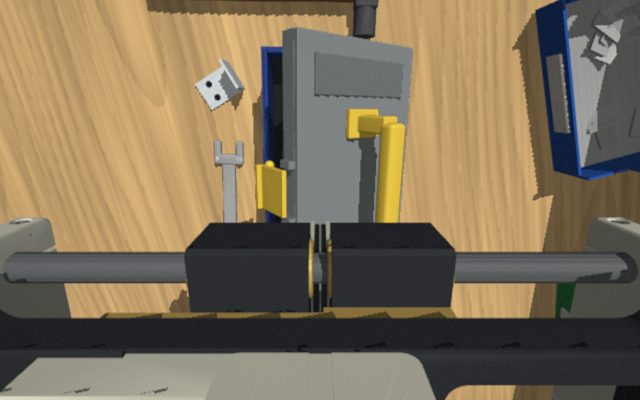

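```bash
cat > fit.py <<'E'
import pickle
from plant import bot
from h import *
from scipy.optimize import least_squares
p=pickle.load(open("w1.pkl","rb"))
S=bot.capture("scene"); D=bot.capture("side")
L=lambda d,y,h:(lambda a:lid(d,y,h,a)); B=lambda x,y,z:(lambda a:np.array([x,y,z]))
obs=[(p,0,0,1,.5,[(L(130,120,20),297,29),(L(130,120,0),283,31),(L(0,120,20),412,47),(L(65,55,63),393,124),(B(-65,120,85),262,47)]),
(S,240,100,4,.25,[(L(130,-120,20),270,325),(L(130,120,20),465,190),(L(0,120,20),538,305),(L(0,-120,20),350,440),(B(65,-120,0),345,500),(B(-65,-120,85),250,368),(B(-65,-120,0),252,420),(B(65,120,0),525,368)]),
(D,210,130,4,.5,[(B(-65,120,0),428,575),(B(-65,120,85),428,495),(B(-65,-120,85),583,285),(B(-65,-120,0),578,350),(B(65,120,0),272,508),(B(65,120,85),262,432),(L(130,-120,20),535,166),(L(130,120,20),376,378),(L(0,120,20),250,412),(L(65,55,63),322,285),(L(65,-55,63),400,192)])]
def f(b): return np.concatenate([k*(proj(world(g(b[3]),b),c)-[u0+u/z,v0+v/z]) for c,u0,v0,z,k,l in obs for g,u,v in l])
r=least_squares(f,[576,91,-.18,.6],x_scale=[10,10,.1,.1],loss="soft_l1"); b=r.x
print(b); print(f(b).reshape(-1,2).round(1).tolist())
for a,d in [(b[3],105),(.4,107),(.2,109),(.1,110),(0,110)]: print(a,world(lid(d,0,20,a),b).round(1))
E
python3 fit.py
```

```text
[ 5.75184320e+02  9.10116904e+01 -2.05381105e-01  6.47799796e-01]
[[-1.5, -1.1], [-1.8, 0.2], [0.3, 0.7], [2.0, -0.0], [-0.1, 0.4], [-0.5, -0.5], [-0.4, -0.5], [-0.2, -0.3], [-0.4, 0.1], [-0.6, -0.0], [-0.7, -0.4], [-0.5, -0.1], [-0.4, -0.4], [-0.3, 0.1], [-0.8, 0.4], [-0.0, -1.5], [0.3, 0.2], [-0.5, -0.3], [-0.6, -0.5], [0.3, -0.7], [-1.4, 0.5], [-1.2, -0.7], [-0.8, -0.2], [-0.3, -0.8]]
0.6477997962377265 [568.7  92.4 164.3]
0.4 [550.   96.3 145.1]
0.2 [538.1  98.7 126.3]
0.1 [533.6  99.7 115.9]
0 [531.1 100.2 105. ]
```

Request:
step_arm:
  deltas:
    - [0,0,30,0,0,0.02]
    - [0,0,60,0,0,0.02]
    - [0,0,80,0,0,0.02]
    - [0,0,84,0,0,0.02]
    - [0,0,84,0,0,0.02]

```text
time: 3.58
tool_pos: [565.8, 89.4, 215.0]
tcp_rot: [-3.139, 0.001, 1.361]
contact_force: [0.6, 1.5, -0.5]
grip_width: 0.6
```

Request:
step_arm:
  deltas:
    - [0,0,10,0,0,0]
    - [0,-3,17,0,0,0]
    - [1,-8,24,0,0,0]
    - [1,-13,31,0,0,0]
    - [2,-19,38,0,0,0]

```text
time: 4.0
tool_pos: [548.0, 96.1, 177.5]
tcp_rot: [3.141, 0.0, 1.362]
contact_force: [-0.1, -0.4, 1.3]
grip_width: 0.5
```

Request:
step_arm:
  deltas:
    - [0,-4,7,0,0,0]
    - [0,-7,14,0,0,0]
    - [0,-10,21,0,0,0]
    - [0,-13,27,0,0,0]
    - [0,-14,32,0,0,0]

```text
time: 4.42
tool_pos: [534.1, 99.1, 144.9]
tcp_rot: [-3.141, 0.0, 1.362]
contact_force: [-1.0, -0.0, 0.4]
grip_width: 0.4
```

Request:
step_arm:
  deltas:
    - [0,-1,4,0,0,0]
    - [0,-2,8,0,0,0]
    - [0,-3,11,0,0,0]
    - [0,-3,14,0,0,0]
    - [0,-3,16,0,0,0]

```text
time: 4.83
tool_pos: [531.9, 99.6, 130.4]
tcp_rot: [3.141, -0.0, 1.362]
contact_force: [-9.4, -1.1, 29.2]
grip_width: 0.5
```

Request:
step_arm:
  deltas:
    - [0,0,1,0,0,0]
    - [0,0,1,0,0,0]

```text
time: 5.0
tool_pos: [531.8, 99.6, 130.5]
tcp_rot: [3.14, -0.0, 1.362]
contact_force: [-6.4, -0.1, 17.6]
grip_width: 0.3
```

```bash
python3 - <<'E'
from plant import bot
import cv2,numpy as np
out=[]
for n,(x,y) in {"scene":(270,120),"side":(240,150)}.items():
    im=bot.capture(n)["color"][y:y+130,x:x+133,::-1]; out.append(cv2.resize(im,None,fx=3,fy=4,interpolation=cv2.INTER_CUBIC))
cv2.imwrite("pics/shut.png",np.hstack(out))
E
```

```text
(no output)
```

View pics/shut.png

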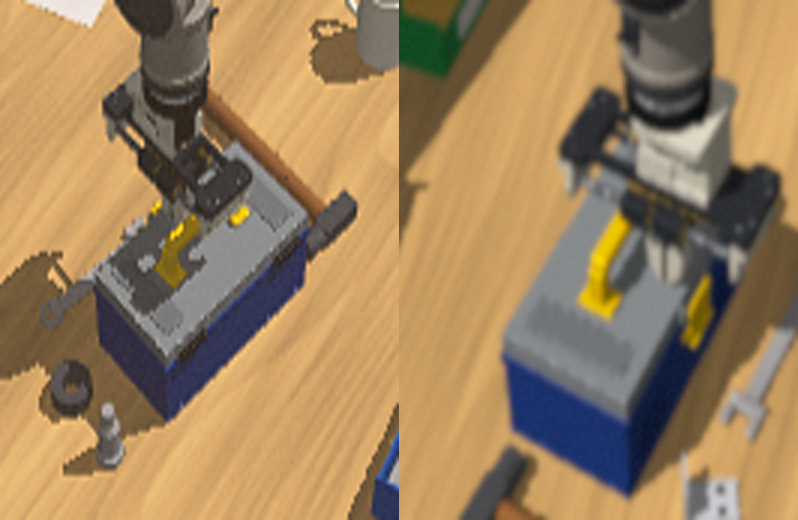

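Request:
step_arm:
  deltas:
    - [0,0,-20,0,0,0]
    - [0,0,-60,0,0,0]
    - [0,10,-95,0,0,0]
    - [0,40,-110,0,0,0]
    - [0,40,-110,0,0,0]
  fingers: 80

```text
time: 5.52
tool_pos: [576.4, 90.3, 243.3]
tcp_rot: [3.129, -0.002, 1.361]
contact_force: [-1.4, 0.3, -0.4]
grip_width: 29.0
```

```bash
python3 - <<'E'
from plant import bot
from h import *
import cv2,pickle
o=bot.get_obs(); print(o["time"],o["tool_pos"],o["tcp_rot"],o["grip_width"],o["contact_force"]); print(delta(o,[575,91,200],1.366))
p=bot.capture("wrist"); pickle.dump(p,open("w2.pkl","wb"))
s=bot.capture("side"); pickle.dump(s,open("s2.pkl","wb"))
cv2.imwrite("pics/w2.png",np.vstack([p["color"][:,:,::-1][:300],cv2.resize(s["color"][130:280,210:370,::-1],(640,600))[:300]]))
b=[575,91,-.205]
print(*[proj(world(lid(65,y,63,0),b),p).round(0) for y in(-55,55)],*[proj(world(lid(d,120,20,0),b),p).round(0) for d in(0,130)])
E
```

```text
5.5167 [576.39914031  90.33316949 243.29284485] [ 3.12946300e+00 -2.21856092e-03  1.36091258e+00] 29.023522901797904 [-1.43467173  0.34306071 -0.35626308]
[ 3.00e-01 -2.00e+00  4.33e+01  1.20e-02 -2.00e-03 -5.00e-03]
[315. 271.] [314. 123.] [399.  31.] [226.  32.]
```

View pics/w2.png

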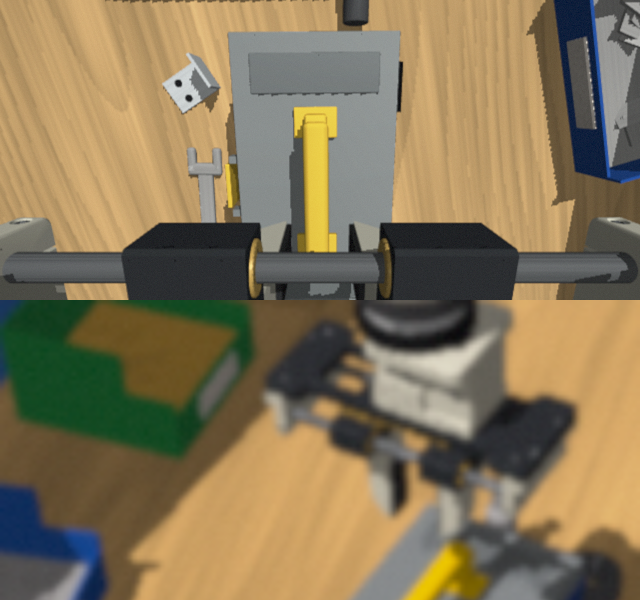

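Request:
step_arm:
  deltas:
    - [0,0,20,0,0,0]
    - [0,-1,45,0,0,0]
    - [0,-1,70,0,0,0]
    - [0,-1,90,0,0,0]
    - [0,-1,98,0,0,0]

```text
time: 6.03
tool_pos: [566.8, 91.6, 136.2]
tcp_rot: [-3.134, 0.002, 1.362]
contact_force: [-0.1, 0.3, -1.1]
grip_width: 70.5
```

Request:
step_arm:
  deltas:
    - [0,0,0,0,0,0]
    - [0,0,0,0,0,0]
    - [0,0,0,0,0,0]
    - [0,0,0,0,0,0]
    - [0,0,0,0,0,0]
  fingers: 0

```text
time: 6.45
tool_pos: [570.4, 91.5, 141.9]
tcp_rot: [3.139, -0.0, 1.362]
contact_force: [-1.2, -0.2, -0.1]
grip_width: 46.1
```

Request:
step_arm:
  deltas:
    - [0,0,0,0,0,0]
    - [0,0,0,0,0,0]
    - [0,0,0,0,0,0]
    - [0,0,0,0,0,0]
    - [0,0,0,0,0,0]

```text
time: 6.87
tool_pos: [570.9, 91.3, 141.3]
tcp_rot: [3.139, -0.0, 1.362]
contact_force: [4.6, -0.5, 6.8]
grip_width: 17.4
```

Request:
step_arm:
  deltas:
    - [0,1,0,0,0,0]
    - [0,2,-1,0,0,0]
    - [0,2,-1,0,0,0]
    - [0,2,-1,0,0,0]
    - [0,2,-1,0,0,0]

```text
time: 7.28
tool_pos: [571.4, 91.1, 141.1]
tcp_rot: [-3.14, 0.0, 1.362]
contact_force: [0.8, -0.9, -3.6]
grip_width: 17.7
```

Gripped firmly; lift slowly.

Request:
step_arm:
  deltas:
    - [0,0,-2,0,0,0]
    - [0,0,-5,0,0,0]
    - [0,0,-9,0,0,0]
    - [0,0,-13,0,0,0]
    - [0,0,-17,0,0,0]

```text
time: 7.7
tool_pos: [571.6, 91.1, 158.9]
tcp_rot: [-3.141, 0.0, 1.362]
contact_force: [-0.5, -1.4, -7.7]
grip_width: 17.4
```

Request:
step_arm:
  deltas:
    - [0,0,-5,0,0,0]
    - [0,0,-11,0,0,0]
    - [0,0,-17,0,0,0]
    - [0,0,-23,0,0,0]
    - [0,0,-29,0,0,0]

```text
time: 8.12
tool_pos: [571.9, 91.1, 188.5]
tcp_rot: [3.141, -0.0, 1.362]
contact_force: [0.7, 0.8, -7.5]
grip_width: 17.8
```

Request:
step_arm:
  deltas:
    - [0,0,-7,0,0,0]
    - [0,0,-14,0,0,0]
    - [0,0,-21,0,0,0]
    - [0,0,-28,0,0,0]
    - [0,0,-35,0,0,0]

```text
time: 8.53
tool_pos: [571.8, 91.1, 223.4]
tcp_rot: [3.141, 0.0, 1.362]
contact_force: [0.5, 0.5, -7.0]
grip_width: 17.8
```

Request:
step_arm:
  deltas:
    - [0,0,-7,0,0,0]
    - [0,0,-14,0,0,0]
    - [0,0,-21,0,0,0]
    - [0,0,-27,0,0,0]
    - [0,0,-32,0,0,0]

```text
time: 8.95
tool_pos: [572.0, 91.1, 255.5]
tcp_rot: [3.141, -0.0, 1.362]
contact_force: [0.7, -0.2, -7.5]
grip_width: 17.7
```

Request:
step_arm:
  deltas:
    - [0,0,-5,0,0,0]
    - [0,0,-9,0,0,0]
    - [0,0,-12,0,0,0]
    - [0,0,-14,0,0,0]
    - [0,0,-14,0,0,0]

```text
time: 9.37
tool_pos: [572.0, 91.1, 269.1]
tcp_rot: [3.141, -0.0, 1.362]
contact_force: [0.4, 0.4, -7.2]
grip_width: 17.8
```

```bash
python3 - <<'E'
from plant import bot
import cv2,numpy as np
a=bot.capture("side")["color"][100:300,200:400,::-1]; w=bot.capture("scene")["color"][80:280,230:430,::-1]
cv2.imwrite("pics/l1.png",cv2.resize(np.hstack([a,w]),(800,400)))
o=bot.get_obs(); print(o)
E
```

```text
{'time': 9.4667, 'joint_positions': array([ 2.56659075e-02,  4.30706039e-01,  1.34097874e+00, -1.20875704e-04,
        1.37027810e+00,  2.34730474e-01]), 'dq': array([-1.37558183e-05,  3.40915822e-03,  5.84515801e-03, -9.91186971e-05,
       -2.03232305e-03,  1.50053019e-03]), 'tau': array([ 1.63128547e-02, -5.30424786e+01, -2.81890798e+01,  1.06662512e-01,
        3.30098486e-02, -2.63890033e-04]), 'tool_pos': array([571.77502391,  91.06879084, 268.4781292 ]), 'tcp_rot': array([-3.14126012e+00,  2.01305636e-04,  1.36175589e+00]), 'contact_force': array([-0.42266678, -1.34202648, -7.63118636]), 'moment': array([-0.01879895, -0.10810247, -0.03759403]), 'grip_width': 17.773575187342708}
```

View pics/l1.png

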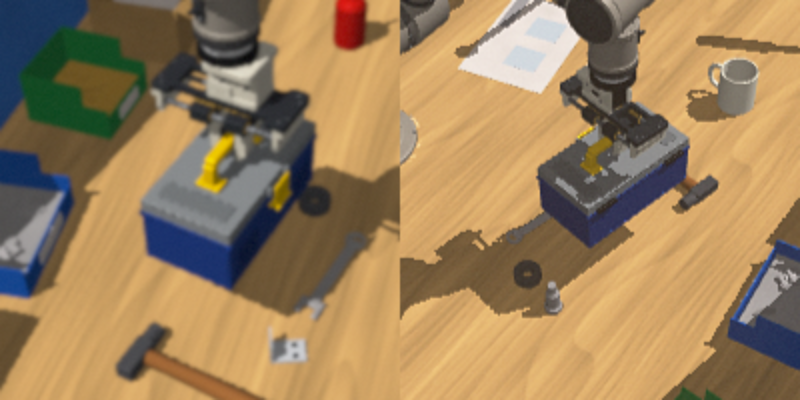

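Lifted about 127 mm, level and shut. Now I'll hold it for over 2 s.

Request:
step_arm:
  deltas:
    - [0,0,0,0,0,0]
    - [0,0,0,0,0,0]
    - [0,0,0,0,0,0]
    - [0,0,0,0,0,0]
    - [0,0,0,0,0,0]

```text
time: 9.88
tool_pos: [571.9, 91.1, 268.6]
tcp_rot: [-3.141, 0.0, 1.362]
contact_force: [0.0, -0.6, -7.3]
grip_width: 18.0
```

Request:
step_arm:
  deltas:
    - [0,0,0,0,0,0]
    - [0,0,0,0,0,0]
    - [0,0,0,0,0,0]
    - [0,0,0,0,0,0]
    - [0,0,0,0,0,0]

```text
time: 10.3
tool_pos: [571.8, 91.1, 268.7]
tcp_rot: [3.142, 0.0, 1.362]
contact_force: [-0.8, -0.4, -7.4]
grip_width: 17.7
```

Request:
step_arm:
  deltas:
    - [0,0,0,0,0,0]
    - [0,0,0,0,0,0]
    - [0,0,0,0,0,0]
    - [0,0,0,0,0,0]
    - [0,0,0,0,0,0]

```text
time: 10.72
tool_pos: [571.8, 91.1, 268.7]
tcp_rot: [-3.142, 0.0, 1.362]
contact_force: [0.2, 0.0, -6.8]
grip_width: 18.0
```

Request:
step_arm:
  deltas:
    - [0,0,0,0,0,0]
    - [0,0,0,0,0,0]
    - [0,0,0,0,0,0]
    - [0,0,0,0,0,0]
    - [0,0,0,0,0,0]

```text
time: 11.13
tool_pos: [571.9, 91.1, 268.7]
tcp_rot: [3.141, 0.0, 1.362]
contact_force: [-1.2, 0.9, -8.0]
grip_width: 17.9
```

Request:
step_arm:
  deltas:
    - [0,0,0,0,0,0]
    - [0,0,0,0,0,0]
    - [0,0,0,0,0,0]
    - [0,0,0,0,0,0]
    - [0,0,0,0,0,0]

```text
time: 11.55
tool_pos: [571.9, 91.1, 268.7]
tcp_rot: [3.141, 0.0, 1.362]
contact_force: [0.0, 0.2, -7.9]
grip_width: 17.6
```

Request:
step_arm:
  deltas:
    - [0,0,0,0,0,0]
    - [0,0,0,0,0,0]
    - [0,0,0,0,0,0]
    - [0,0,0,0,0,0]
    - [0,0,0,0,0,0]

```text
time: 11.97
tool_pos: [571.9, 91.1, 268.7]
tcp_rot: [3.142, 0.0, 1.362]
contact_force: [0.4, 0.8, -6.7]
grip_width: 17.9
```

```bash
python3 - <<'E'
from plant import bot
import cv2,numpy as np
a=bot.capture("side")["color"][100:300,200:400,::-1]; w=bot.capture("scene")["color"][80:280,230:430,::-1]
n=cv2.resize(np.hstack([a,w]),(800,400)); cv2.imwrite("pics/l2.png",n)
print("mean diff",np.abs(n.astype(int)-cv2.imread("pics/l1.png")).mean())
o=bot.get_obs(); print(o["time"],o["tool_pos"],o["contact_force"],o["moment"],o["grip_width"])
E
```

```text
mean diff 1.10475625
12.0667 [571.86294686  91.09062513 268.7041709 ] [ 0.46308978  0.14250253 -7.00286499] [-0.03923717 -0.09068855 -0.00336841] 17.704036061296257
```

View pics/l2.png

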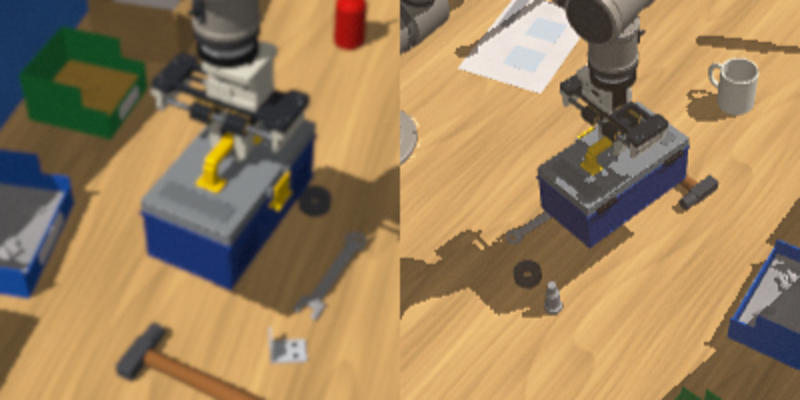

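The two views match the earlier ones: box level and shut in the air, with nothing else moved.

```bash
python3 -c "
from plant import bot
print(bot.close_job())"
```

```text
the job is handed in; nothing more can be done
None
```

I pressed the lid shut, then gripped the yellow handle and lifted the box about 127 mm. I held it there for about 2.6 s and handed the job in at about 12 s with the box still in the air.

- **Lid:** The press reached 29 N, and the fingertips ended within about 1 mm of the shut-lid height. After I let go, the wrist view matched the shut-lid prediction to about 3 px, and the lid stayed shut while the box was lifted.
- **Hold:** The load was about 7 N, matching the box's weight, and the grip opening stayed at about 18 mm. The tool position drifted less than 0.5 mm, and the pictures at the start and end of the hold look the same, with the box level.
- **Rest of the bench:** As far as the two pictures show, the other things stayed where they were. I checked this by eye only.
- **Small disagreements:**
    - The jaws went down about 4 mm off the middle of the bar, and closing on it gave a brief sideways force of about 5 N.
    - The near end of the handle showed about 5–8 px from where I predicted, which I did not look into further.

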